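# Stand a toppled blank in the drilling jig and close the jig for drilling

### The job

The wooden blank has toppled over on the bench: stand it upright, red end up, on the bed of the drilling jig, snug against both of the jig's dark stops. Then swing the hinged aluminium bush plate down flat onto the blank, and last push the toggle clamp's red handle all the way down so that the clamp locks the plate on the blank. Leave the glue bottle, pencil pot, screw jar and drill standing where they are.

Things in the scene. Friction and masses are not known exactly. Their poses are not given: they have to be found in the camera images.
- jig: Drilling jig, screwed to the bench (fixed; place and yaw vary): plywood base 120 x 262 x 18 mm. Origin: at bench height, straight below the nest centre (the middle of where the blank stands). x: to the jig's back, y: to its hinge side, z: up; the front (-x) is open. Every 'jig x, y, z' below is in this frame, in mm. The base spans x -60..60, y -165..97.
- nest (a point): Centre of the blank's place on the jig's bed, jig 0, 0, 18 (the bed is the base's top). A blank standing square and touching both stops has the middle of its foot exactly here.
- back_stop (a point): Back stop, dark wood: this point is on the top front edge, jig 20, 8, 53. Its face, at x 20, looks to -x; it is 16 thick, spans y -20..36 and stands from the bed to z 53 (35 high).
- side_stop (a point): Side stop, dark wood: this point is on the top inner edge, jig 0, 20, 53. Its face, at y 20, looks to -y; it is 16 thick, spans x -20..20 and stands from the bed to z 53 (35 high).
- cheeks (a point): Point on the bush plate's hinge axis, midway between two upright aluminium cheeks: jig 0, 70, 113. The axis runs along jig x. The cheeks span x -46..-38 and 38..46, y 58..84, up to z 124; a low bar joins them at y 76..84, up to z 48.
- riser (a point): Middle of the top of the clamp's wooden riser, jig 0, -110, 108; it spans x -22..22, y -154..-66. The steel toggle clamp sits on it. While the clamp is open its arm leans up over the riser, up to z 200, and stays at y below -35.
- blank: Square pale maple blank 40 x 40 x 90 mm, about 0.1 kg, loose, with one end painted red (end face and top 9 mm). Origin: middle of the bare (bottom) end; its z axis runs along its length to the red end, 90 mm away. It starts lying on one of its long sides on the bench, red end pointing any way.
- leaf_hinge (a joint): Bush plate's angle, rad. 0: level, resting on top of a blank that stands in the nest; grows as it opens; 1.6 to 1.9 at the start (upright, leaning away from the nest). The hinge is stiff (0.25 N m): the plate stays wherever it is left, and its free edge needs 1 to 4 N to move. Swing it down by pushing on its outer (later upper) face.
- leaf: The bush plate: aluminium, 72 mm along the hinge x 114 mm x 10 mm thick, a steel drill bush flush in it, red line near its free edge. Origin: on the hinge axis, mid-width, mid-thickness; it runs along its own -y to the free edge, 114 mm away; its z points up when closed, away from the nest when open. Closed, it spans jig x -36..36, y -44..70, z 108..118.
- leaf_edge (a point): Middle of the bush plate's free edge (mid-thickness), 114 mm from the hinge axis.
- clamp_handle (a joint): Toggle clamp's handle angle, rad. 0: fully down, locked (the linkage is in line and holds by itself; stop at -0.03); about 1.15 to 1.35 at the start: open, handle standing up. It stays where it is left (friction 0.12 N m). It swings the clamp's arm down with it; over the last part the rubber foot presses on the plate near its free edge, at jig y -32. It never needs over 20 N.
- clamp_pivot (a point): Middle of the handle's pivot axis, which runs along jig x: jig 0, -134, 144.
- clamp_grip (a point): Point on the centre line of the red handle, 86 mm from the pivot. The round red grip is 19 mm thick and runs from 37 to 108 mm from the pivot. At handle angle q this point is at jig x 0, y = -134 - 86 cos(q + 0.163), z = 144 + 86 sin(q + 0.163): nearly straight up at the start; fully down at y -219, z 158 with the grip level.
- glue_bottle: Bystander: yellow glue bottle with an orange cap, 60 mm across, 170 mm tall. Origin: middle of its underside.
- pencil_pot: Bystander: blue pot of pencils, 76 mm across, 95 mm tall, pencils to about 175 mm. Origin: middle of its underside.
- screw_jar: Bystander: amber jar with a steel lid, 68 mm across, 85 mm tall. Origin: middle of its underside.
- drill: Bystander: red and black cordless drill standing on its battery, about 220 x 75 mm, 202 mm tall. Origin: middle of the battery's underside; x towards the chuck.
There are look-alikes about, which are no part of the job. Leave any purple or yellow look-alike of the blank alone.

How it is judged:
By the outcome, as a careful person would: the job done as asked, in the order asked, and still so for the second after the job is handed in, with the robot touching nothing.
It also fails if it takes over 72 s, if anything falls off the work surface, if the arm or the gripper's body presses on something with over 40 N, if the wrist force passes 120 N, or if a joint passes its speed limit or range.

### The arm

A 6-joint arm with a two-finger parallel gripper is mounted at the origin on the work surface. World frame = base frame: x ahead of the robot, y to its left, z up, the work surface at z = 0. Lengths are in m, angles in rad, forces in N, time in s.
With the tool pointing down it reaches from about 0.25 to 0.775 m from the base axis. Payload 4 kg.
Tool frame: the origin (TCP) lies between the finger pads; the fingertips stand 11 mm ahead of it and the grasp point (between the pads) lies 8 mm behind it (robot.tip_extent is the z of the fingertips in the tool frame, in m); z points along the fingers, y is the line along which they close (so a half turn about z gives the same grasp; the last joint's range is limited). The gripper opens to 94 mm and grips with 3 to 60 N. Pads are 16 mm wide; open, the fingers measure 119 mm over their backs; the gripper's body (75 mm by 177 mm) begins 78 mm behind the grasp point.
Start: joints at [1.163, 0.087, 1.371, -0, 1.684, -0.103], TCP at [0.165, 0.525, 0.217] pointing down, gripper open.
Joint ranges: [-3.1, 3.1], [-0.76, 2.03], [0.27, 2.55], [-1.08, 4.22], [0.17, 2.65], [-2.57, 2.57]. Speed limits (rad/s): [2.79, 2.79, 3.14, 3.14, 3.14, 3.14].

### API

Orientations are given as [roll, pitch, yaw] about the fixed x, y, z axes, in that order (R = Rz(yaw) Ry(pitch) Rx(roll)).
In Python, from bench import robot, imaging gives the robot as it stands.
- The arm moves only by the shell command python3 -m pendant 'ROWS'. ROWS is JSON, a list of rows, each a list of 7 numbers: the shift along the world's x, y, z in cm, then the turn, a rotation vector about the world's x, y, z in degrees, then the opening, from 0 (shut) to 1 (fully open). In form: [[dx, dy, dz, ax, ay, az, jaw], ...]. A call has 1 to 8 rows; each row shifts and turns the commanded pose from where the row before left it; what a row does not reach is not made up. A row lasts 1/10 s, in which the tool goes at most 50 mm and 8.59 degrees, less where a joint would pass 70% of its speed; a pose out of reach is approached as far as the arm can. A call is refused whole if a number of a shift passes 5 or a number of a turn 8.59, either way. A call with a gripper value outside its range is refused whole. The fingers move at their own pace and stop on an object; the grip force is fixed at half the most. Time passes only in rows, so rows that do not move let the fingers close. It gives the time, the measured TCP pose, the force, the opening and the grip force at its end, in the units of the state.
- robot.get_obs(): the state, without advancing time (a new reading comes with each control period).
- imaging.snapshot(name): name is "scene" or "top" or "wrist"; returns the picture (480x640x3 uint8, red, green, blue); there is no depth.
- imaging.camera_params(name): a dict with "camera_matrix" (3x3 intrinsics, pixels), "R" (3x3) and "t" (3): a world point X has camera coordinates R X + t. Camera axes: x right, y down, z forward; pixel columns grow to the right and rows downward; lengths in m; the calibration is good to about 2 mm. The wrist camera is an equidistant fisheye: a pixel r from the principal point sees the ray r / f radians off the axis. A picture is of the moment at which its call begins: read the wrist's pose just before it. camera_params takes no time and is no camera call; for the wrist camera it gives the pose at the moment of the call.
- robot.close_job(): hands the job in; it is judged then, once.
The state is a dict: "time": time; "joint_positions": joint angles; "qvel": joint speeds; "joint_torque": joint torques, N m; "tool_pos": TCP position; "ee_rot": TCP orientation; "wrist_force": force on the tool from outside, world axes, zero at the start; "wrist_torque": the same for the moment, N m; "width": finger opening in m; "finger_force": force on a finger pad.
Only numpy, scipy, OpenCV 4.12 (cv2) and the standard library are available. Lean on these libraries where they do the work, as an engineer would, in place of code of your own. Each camera call takes 0.05 s, during which the arm holds its last target. There are 200 camera calls.

## Working session

There is one attempt and no reset: what is moved stays moved. The work goes in short steps, Python scripts to look and compute and a shell command to move; the robot and the scene stay as the last step left them, time stands still between calls to the robot, and variables do not carry over. Pictures are saved under pics/ and viewed, at most 10 in all, crops included, and the job is handed in when it is done.

```bash
ls; mkdir -p pics; python3 - <<'E'
from bench import robot, imaging
import cv2,numpy as np
for n in("scene","top"):
    cv2.imwrite(f"pics/{n}0.png",imaging.snapshot(n)[:,:,::-1])
    p=imaging.camera_params(n);print(n,np.round(p["camera_matrix"],1).tolist(),np.round(-np.array(p["R"]).T@p["t"],3))
print(robot.get_obs())
E
```

```text
pics
scene [[504.9, 0.0, 319.1], [0.0, 504.9, 235.3], [0.0, 0.0, 1.0]] [ 1.104 -0.49   0.968]
top [[448.4, 0.0, 315.1], [0.0, 448.4, 248.5], [0.0, 0.0, 1.0]] [ 0.445 -0.019  1.041]
{'time': 0.1, 'joint_positions': array([ 1.16286905e+00,  8.78804768e-02,  1.37206999e+00, -2.87783658e-05,
        1.68356961e+00, -1.03110088e-01]), 'qvel': array([-1.93925417e-03, -2.09332518e-03, -3.08350948e-03, -3.99688457e-05,
        6.73393267e-04,  8.68288567e-04]), 'joint_torque': array([ 2.82290341e-03, -3.41252482e+01, -3.03301084e+01,  7.20853033e-02,
        3.04521562e-02, -1.16344008e-04]), 'tool_pos': array([0.16490346, 0.52422146, 0.21543832]), 'ee_rot': array([-3.13967251e+00, -1.69935745e-04,  2.83677209e+00]), 'wrist_force': array([ 0.60287157,  0.0409071 , -0.47365527]), 'wrist_torque': array([-0.01278654,  0.00011904, -0.01990442]), 'finger_force': 0.0, 'width': 0.09368554207645768}
```

View pics/scene0.png

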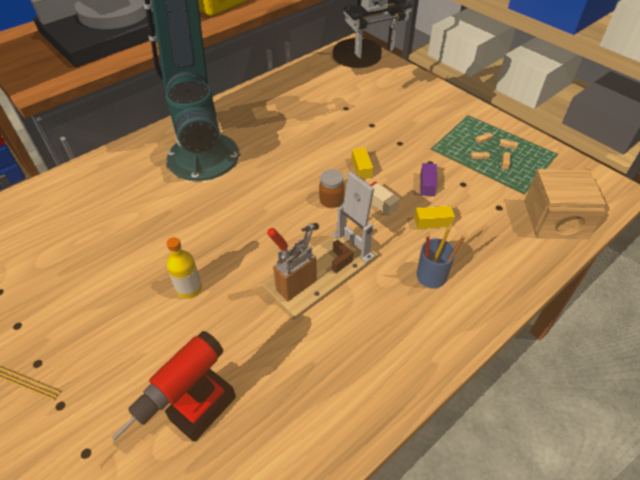

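View pics/top0.png

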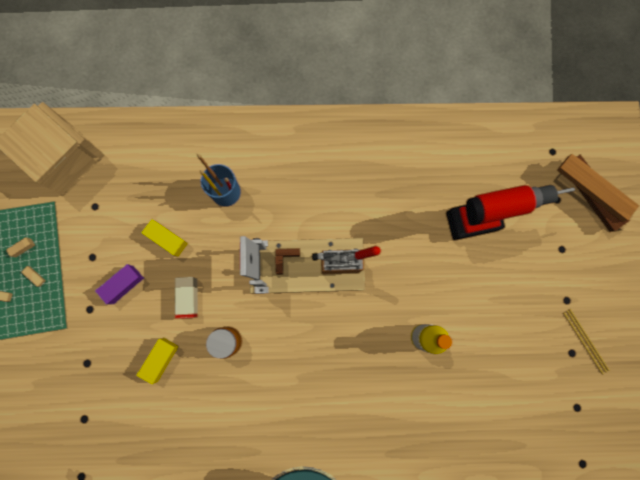

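The top view shows the pale blank with a red end at (186,298). The look-alikes are purple (120,285), yellow (164,238) and yellow (157,361). The jig is at about (300,265), with its hinge side to the left and its open front facing down towards the robot. I choose the pale one and check it in a close crop.

```bash
python3 - <<'E'
import cv2,numpy as np
t=cv2.imread("pics/top0.png")
a=cv2.resize(t[225:305,225:385],(800,400),interpolation=cv2.INTER_CUBIC)   # x5
b=cv2.resize(t[270:325,160:215],(275*1,275),interpolation=cv2.INTER_CUBIC)[:200] # x5
s=cv2.imread("pics/scene0.png")
c=cv2.resize(s[180:220,360:410],(250,200),interpolation=cv2.INTER_CUBIC)
o=np.zeros((600,800,3),np.uint8);o[:400]=a;b=cv2.resize(t[275:325,160:215],(220,200),interpolation=cv2.INTER_CUBIC)
o[400:,:220]=b;o[400:,250:500]=c
cv2.imwrite("pics/crop1.png",o)
E
```

```text
(no output)
```

View pics/crop1.png

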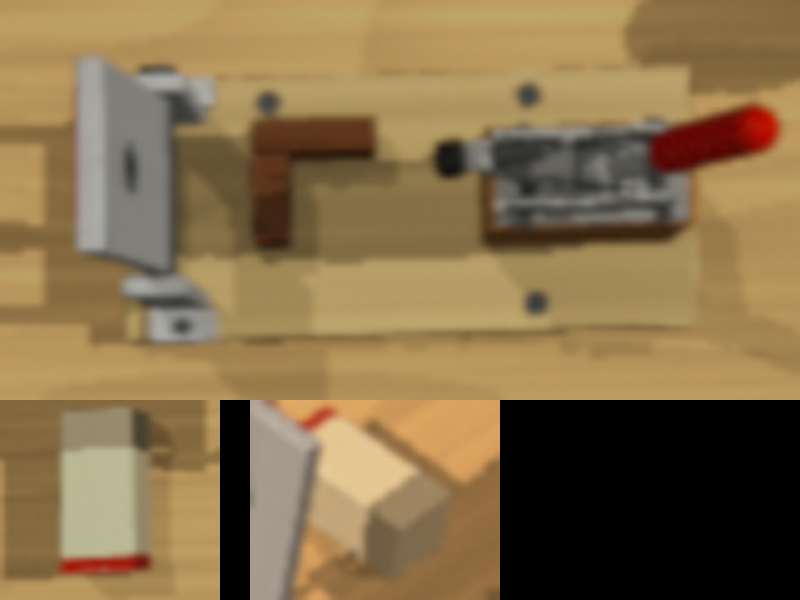

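The crop confirms the pale maple blank. Its red end points towards the robot (-x), and it lies along world x. The jig's back faces world +x and its hinge faces +y. The L of the stops has its inner corner near crop (290,155), and the base's right edge runs from (690,66) to (697,327).

```bash
cat > h.py <<'E'
import numpy as np, cv2
from bench import robot, imaging
from scipy.optimize import least_squares
def ray(name,px,z):
    p=imaging.camera_params(name);K,R,t=map(np.array,(p["camera_matrix"],p["R"],p["t"]))
    C=-R.T@t; d=R.T@np.linalg.inv(K)@[px[0],px[1],1]
    return C+d*(z-C[2])/d[2]
def proj(name,X):
    p=imaging.camera_params(name);K,R,t=map(np.array,(p["camera_matrix"],p["R"],p["t"]))
    q=(K@(R@np.atleast_2d(X).T+t[:,None])).T; return q[:,:2]/q[:,2:]
def place(P,x,y,yaw):
    c,s=np.cos(yaw),np.sin(yaw);P=np.atleast_2d(P)
    return np.c_[x+c*P[:,0]-s*P[:,1],y+s*P[:,0]+c*P[:,1],P[:,2]]
E
python3 - <<'E'
from h import *
full=lambda c:(np.array(c)/5+225-0.4)
J=np.array([[60,-165,18],[-60,-165,18],[36,36,53],[36,-20,53],[20,-20,53],[-20,36,53],[20,20,53],[-20,20,53],[-60,97,18]])/1000
px=full([[690,66],[697,327],[250,118],[374,116],[374,155],[254,246],[290,155],[288,246],[130,340]])
f=lambda p:(proj("top",place(J,*p))-px).ravel()
r=least_squares(f,[.42,.03,0],loss="soft_l1");print("jig",r.x,np.round(r.fun.reshape(-1,2),1).tolist())
np.save("jig.npy",r.x)
c=np.array([[61,410],[135,408],[135,556+15],[61,572]])/4+[160-.4,275-.4]
B=[ray("top",p,.04) for p in c];print(np.round(B,4).tolist())
B=np.array(B);print("size",np.linalg.norm(B[0]-B[1]),np.linalg.norm(B[1]-B[2]),B.mean(0),
 "axis deg",np.degrees(np.arctan2(*( (B[2]+B[3]-B[0]-B[1])[[1,0]]))))
for n,q,z in(("jar",(222,343),.085),("pot",(221,186),.095),("glue",(444,341),.17)):print(n,ray("top",q,z))
print([x for x in dir(robot) if x[0]!='_'])
# scene check: project blank & jig corners
print(np.round(proj("scene",place(J[[0,1,6]],*r.x))),np.round(proj("scene",B)))
E
```

```text
jig [0.55052656 0.01727506 0.00980005] [[-0.1, 0.2], [0.8, 0.0], [0.0, 0.3], [0.4, 0.0], [0.6, -0.6], [-0.4, -0.1], [-0.6, -0.1], [0.1, -0.3], [-1.1, 0.7]]
[[0.3117, 0.2713, 0.04], [0.3119, 0.2316, 0.04], [0.2276, 0.2301, 0.04], [0.228, 0.2693, 0.04]]
size 0.03970297054441334 0.08438100389724151 [0.26979826 0.2505681  0.04      ] axis deg -178.78566469512444
jar [0.38464686 0.16215141 0.085     ]
pot [0.71891316 0.16557828 0.095     ]
glue [ 0.38508941 -0.27736476  0.17      ]
['IKError', 'close_job', 'get_obs', 'tip_extent']
[[295. 316.]
 [262. 282.]
 [344. 252.]] [[343. 159.]
 [332. 165.]
 [312. 150.]
 [323. 145.]]
```

The composite's lower row starts at y=400, so I subtract that from the crop pixels.

```bash
python3 - <<'E'
from h import *
c=np.array([[61,10],[135,8],[135,171],[61,172]])/4+[160-.4,275-.4]
B=np.array([ray("top",p,.04) for p in c]);print(np.round(B,4).tolist())
print("size",np.linalg.norm(B[0]-B[1]),np.linalg.norm(B[1]-B[2]),B.mean(0),
 "axis deg",np.degrees(np.arctan2(*( (B[2]+B[3]-B[0]-B[1])[[1,0]]))))
print(np.round(proj("scene",B)))
E
```

```text
[[0.5277, 0.2765, 0.04], [0.528, 0.2356, 0.04], [0.4384, 0.2339, 0.04], [0.4386, 0.2744, 0.04]]
size 0.04093617370318877 0.08968315479975116 [0.48317787 0.25509305 0.04      ] axis deg -178.78566833268994
[[401. 198.]
 [390. 206.]
 [365. 188.]
 [376. 181.]]
```

The blank's top face measures 41 x 90 mm at z 40 mm, as it must. Its centre is (0.483, 0.255) and the red end points to -x. The jig nest is at (0.5505, 0.017), yaw 0.6°.

The jar sits too close for a tilted grasp there. The plan:
1. Pick the blank straight down and lay it in the clear spot in front of the jig.
2. Regrasp it with the tool tilted forward.
3. Roll it upright and place it.

```bash
python3 -m pendant '[[3.5,-3,-1,0,0,2.3,1],[3.5,-3,-1,0,0,2.3,1],[3.5,-3,-1,0,0,2.3,1],[3.5,-3,-1,0,0,2.3,1],[3.5,-3,-1,0,0,2.3,1],[3.5,-3,-1,0,0,2.3,1],[3.5,-3,-1,0,0,2.3,1],[3.5,-3,-1,0,0,2.3,1]]'; python3 -m pendant '[[3.8,-2.9,-1,0,0,0.4,1],[0,0,0,0,0,0,1],[0,0,0,0,0,0,1]]'; python3 -c "
from h import *
print(robot.get_obs()['joint_positions'])"
```

```text
time: 0.9
tool_pos: [0.4459, 0.2831, 0.1357]
ee_rot: [-3.142, -0.001, -3.124]
wrist_force: [0.3, -0.4, -0.4]
width: 0.0939
finger_force: 0.0
time: 1.2
tool_pos: [0.483, 0.2547, 0.1254]
ee_rot: [-3.141, -0.003, -3.121]
wrist_force: [0.3, -0.5, 0.4]
width: 0.0941
finger_force: 0.0
[ 3.81019122e-01  1.15921405e-01  1.52112280e+00  6.72160089e-04
  1.50706015e+00 -1.21052485e+00]
```

```bash
python3 -m pendant '[[0,0,-4,0,0,0,1],[0,0,-4,0,0,0,1],[0,0,-2.9,0,0,0,1],[0,0,0,0,0,0,0],[0,0,0,0,0,0,0],[0,0,0,0,0,0,0],[0,0,0,0,0,0,0],[0,0,0,0,0,0,0]]'; python3 -m pendant '[[0,0,2,0,0,0,0],[0,0,4,0,0,0,0],[0,0,4,0,0,0,0]]'
```

```text
time: 2.0
tool_pos: [0.4837, 0.2561, 0.0189]
ee_rot: [3.141, 0.002, -3.118]
wrist_force: [-0.1, 0.8, 1.5]
width: 0.0574
finger_force: 0.0
time: 2.3
tool_pos: [0.4824, 0.2553, 0.1183]
ee_rot: [-3.141, -0.002, -3.118]
wrist_force: [0.2, -0.6, 0.1]
width: 0.0333
finger_force: 0.0
```

The fingers are slow, about 80 mm/s, so I lifted before they had closed. The blank should be untouched. I repeat with more closing time.

```bash
python3 -m pendant '[[0,0,0,0,0,0,1],[0,0,0,0,0,0,1],[0,0,0,0,0,0,1],[0,0,0,0,0,0,1],[0,0,-4,0,0,0,0.75],[0,0,-4,0,0,0,0.75],[0,0,-2,0,0,0,0.75]]'; python3 -m pendant '[[0,0,0,0,0,0,0],[0,0,0,0,0,0,0],[0,0,0,0,0,0,0],[0,0,0,0,0,0,0],[0,0,0,0,0,0,0],[0,0,0,0,0,0,0]]'
```

```text
time: 3.0
tool_pos: [0.4797, 0.2543, 0.0122]
ee_rot: [-3.139, -0.008, -3.118]
wrist_force: [-0.9, 0.5, -1.3]
width: 0.0701
finger_force: 0.0
time: 3.6
tool_pos: [0.4833, 0.2558, 0.0179]
ee_rot: [3.141, 0.001, -3.118]
wrist_force: [-0.2, 0.2, 1.0]
width: 0.0401
finger_force: 30.0
```

```bash
python3 -m pendant '[[0,0,3,0,0,0,0],[-1,0,5,0,0,0,0],[-3,0,5,0,0,0,0],[-2.3,-3,0,0,0,0,0],[0,-5,0,0,0,0,0],[0,-5,0,0,0,0,0],[0,-5,0,0,0,0,0],[0,-5,0,0,0,0,0]]'; python3 -m pendant '[[0,-4.6,0,0,0,0,0],[0,0,-4,0,0,0,0],[0,0,-4,0,0,0,0],[0,0,-3.5,0,0,0,0],[0,0,-1.2,0,0,0,0],[0,0,0,0,0,0,0],[0,0,0,0,0,0,0]]'
```

```text
time: 4.4
tool_pos: [0.424, 0.0241, 0.1396]
ee_rot: [-3.142, 0.001, -3.117]
wrist_force: [1.2, -0.2, -1.2]
width: 0.0394
finger_force: 30.0
time: 5.1
tool_pos: [0.4247, -0.0206, 0.0134]
ee_rot: [-3.141, 0.0, -3.118]
wrist_force: [-1.2, -0.7, 3.9]
width: 0.0398
finger_force: 30.0
```

```bash
python3 -m pendant '[[0,0,0,0,0,0,0.75],[0,0,0,0,0,0,0.75],[0,0,1,0,0,0,0.75],[0,0,3,0,0,0,0.75],[-0.5,0,0,0,-7.5,0,0.75],[-0.5,0,0,0,-7.5,0,0.75],[-0.5,0,0,0,-7.5,0,0.75],[-0.2,0,0,0,-7.5,0,0.75]]'; python3 -m pendant '[[0,0,0,0,0,0,0.75],[0,0,0,0,0,0,0.75]]'; python3 - <<'E'
from h import *
o=robot.get_obs();print(o['joint_positions'],o['tool_pos'])
t=imaging.snapshot("top")[:,:,::-1]
cv2.imwrite("pics/c2.png",cv2.resize(t[225:325,250:400],(750,500),interpolation=cv2.INTER_CUBIC))
E
```

```text
time: 5.9
tool_pos: [0.408, -0.0202, 0.0538]
ee_rot: [-3.127, 0.53, -3.113]
wrist_force: [0.2, 0.1, -0.1]
width: 0.0705
finger_force: 0.0
time: 6.1
tool_pos: [0.4078, -0.0207, 0.0535]
ee_rot: [-3.128, 0.524, -3.115]
wrist_force: [0.7, -0.2, 0.7]
width: 0.0707
finger_force: 0.0
[-0.3249725  -0.57575814  2.31215134  0.20211291  0.91373105 -2.00178437] [ 0.40781231 -0.02070862  0.05346509]
```

View pics/c2.png

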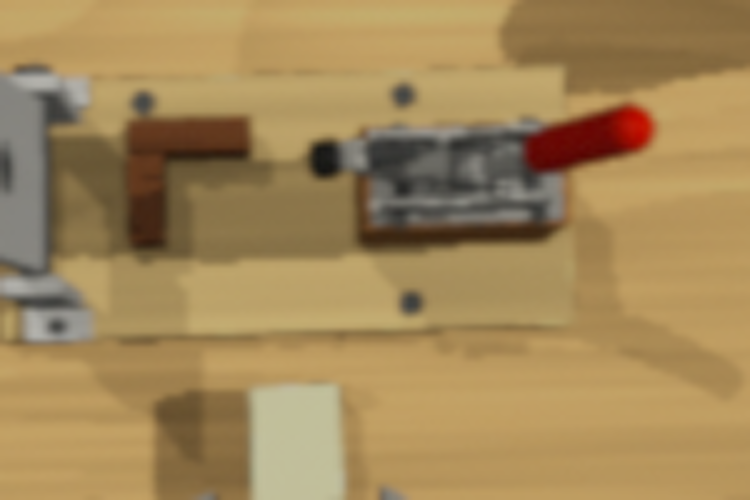

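The crop shows the blank lying undisturbed, its bare end at crop (250–340,385), i.e. x ≈ 0.467 as expected. The fingers straddle it. I descend and grip.

```bash
python3 -m pendant '[[0,0,-2,0,0,0,0.75],[0,0,-1.6,0,0,0,0.75],[0,0,0,0,0,0,0.2],[0,0,0,0,0,0,0],[0,0,0,0,0,0,0],[0,0,0,0,0,0,0],[0,0,0,0,0,0,0],[0,0,0,0,0,0,0]]'; python3 -m pendant '[[0,0,1,0,0,0,0],[0,0,4,0,0,0,0],[0,0,5,0,0,0,0],[0,0,5,0,0,0,0],[0,0,5,0,0,0,0],[0,0,3,0,0,0,0],[0,0,0,0,0,0,0]]';python3 -c "
from h import *
print(robot.get_obs()['joint_positions'])"
```

```text
time: 6.95
tool_pos: [0.4087, -0.0206, 0.0179]
ee_rot: [-3.127, 0.526, -3.115]
wrist_force: [0.2, -0.4, 3.1]
width: 0.0399
finger_force: 29.9
time: 7.65
tool_pos: [0.4091, -0.021, 0.2534]
ee_rot: [-3.124, 0.533, -3.113]
wrist_force: [0.6, -0.0, -1.2]
width: 0.0395
finger_force: 29.9
[-0.32507483 -0.66752563  1.95983012  0.16459882  1.3409479  -1.91575539]
```

```bash
python3 - <<'E'
from h import *
from scipy.spatial.transform import Rotation as R
Rp=R.from_euler('xyz',[-3.127,.526,-3.115]).as_matrix()
y=Rp[:,1]*[1,1,0];y/=np.linalg.norm(y);d=np.cross(y,[0,0,1]);d*=-np.sign(d[0])
up=np.array([0,0,1.]);B=np.c_[up,np.cross(d,up),d]
jy=np.load("jig.npy")[2];f=-np.array([np.cos(jy),np.sin(jy),0]);T=np.c_[f,np.cross(up,f),up]
Rt=T@B.T@Rp;np.save("Rt.npy",Rt)
Rc=R.from_euler('xyz',robot.get_obs()['ee_rot']).as_matrix()
v=R.from_matrix(Rt@Rc.T).as_rotvec(degrees=True);print(v,np.linalg.norm(v),v/21, 'z',Rt[:,2])
E
```

```text
[-127.37765079   -1.72268874  126.43306783] 179.48079066892936 [-6.06560242 -0.0820328   6.02062228] z [ 0.86458174  0.01938717 -0.50211806]
```

```bash
python3 -m pendant '[[0.3,0,0,6.05,0.08,-6.03,0],[0.3,0,0,6.05,0.08,-6.03,0],[0.3,0,0,6.05,0.08,-6.03,0],[0.3,0,0,6.05,0.08,-6.03,0],[0.3,0,0,6.05,0.08,-6.03,0],[0.3,0,0,6.05,0.08,-6.03,0],[0.3,0,0,6.05,0.08,-6.03,0]]'; python3 -m pendant '[[0.3,0,0,6.05,0.08,-6.03,0],[0.3,0,0,6.05,0.08,-6.03,0],[0.3,0,0,6.05,0.08,-6.03,0],[0.3,0,0,6.05,0.08,-6.03,0],[0.3,0,0,6.05,0.08,-6.03,0],[0.3,0,0,6.05,0.08,-6.03,0],[0.3,0,0,6.05,0.08,-6.03,0]]'; cat > st.py <<'E'
from h import *
from scipy.spatial.transform import Rotation as R
o=robot.get_obs();Rc=R.from_euler('xyz',o['ee_rot']).as_matrix()
v=R.from_matrix(np.load("Rt.npy")@Rc.T).as_rotvec(degrees=True);j=np.load("jig.npy")
g=place([[.0029,0,.080]],*j)[0]
print("rot left",np.round(v,2),"pos left to nest cm",np.round((g-o['tool_pos'])*100,2),"j",np.round(o['joint_positions'],2))
E
python3 st.py
```

```text
time: 8.35
tool_pos: [0.4275, -0.0201, 0.2438]
ee_rot: [2.481, 0.161, 2.153]
wrist_force: [-1.0, -0.0, -2.2]
width: 0.0402
finger_force: 29.9
time: 9.05
tool_pos: [0.4486, -0.0201, 0.2433]
ee_rot: [2.343, -0.546, 1.406]
wrist_force: [-0.2, 0.1, -1.7]
width: 0.0399
finger_force: 29.9
rot left [ 42.56   0.79 -42.74] pos left to nest cm [ 10.48   3.74 -16.33] j [-0.76 -0.74  2.19  0.83  1.25 -0.45]
```

```bash
python3 -m pendant '[[0.6,0.3,0,6.05,0.08,-6.05,0],[0.6,0.3,0,6.05,0.08,-6.05,0],[0.5,0.3,0,6.05,0.08,-6.05,0],[0.5,0.3,0,6.05,0.08,-6.05,0],[0.5,0.3,0,6.05,0.08,-6.05,0],[0.5,0.3,0,6.05,0.08,-6.05,0],[0.5,0.3,0,6.05,0.08,-6.05,0]]'; python3 -m pendant '[[0,0,0,0,0,0,0],[0,0,0,0,0,0,0]]';python3 st.py
```

```text
time: 9.75
tool_pos: [0.4987, -0.0049, 0.2403]
ee_rot: [3.078, -1.039, 0.116]
wrist_force: [0.2, 0.5, -2.5]
width: 0.0398
finger_force: 29.9
time: 9.95
tool_pos: [0.4991, -0.0047, 0.2419]
ee_rot: [3.065, -1.04, 0.135]
wrist_force: [1.0, 0.2, -0.9]
width: 0.0396
finger_force: 29.9
rot left [ 2.24 -0.1  -2.61] pos left to nest cm [  5.44   2.2  -16.19] j [-0.36 -0.75  2.26  0.55  0.71  0.87]
```

```bash
python3 -m pendant '[[2.2,0.8,0,2.24,-0.1,-2.61,0],[2.2,0.8,0,0,0,0,0],[0,0,-4,0,0,0,0],[0,0,-4,0,0,0,0],[0,0,-4,0,0,0,0],[0,0,-2.5,0,0,0,0],[0,0,0,0,0,0,0],[0,0,0,0,0,0,0]]';python3 st.py; python3 - <<'E'
from h import *
t=imaging.snapshot("top")[:,:,::-1];s=imaging.snapshot("scene")[:,:,::-1]
o=np.zeros((600,800,3),np.uint8);o[:,:400]=cv2.resize(t[200:320,250:330],(400,600),interpolation=cv2.INTER_CUBIC)
o[:,400:]=cv2.resize(s[170:320,270:370],(400,600),interpolation=cv2.INTER_CUBIC)
cv2.imwrite("pics/c3.png",o)
E
```

```text
time: 10.75
tool_pos: [0.5446, 0.0108, 0.1079]
ee_rot: [-3.136, -1.049, 0.017]
wrist_force: [0.3, -0.7, -0.5]
width: 0.0401
finger_force: 29.9
rot left [-0.15  0.23  0.07] pos left to nest cm [ 0.89  0.65 -2.79] j [-0.21 -0.4   2.38  1.    0.24  0.47]
```

View pics/c3.png

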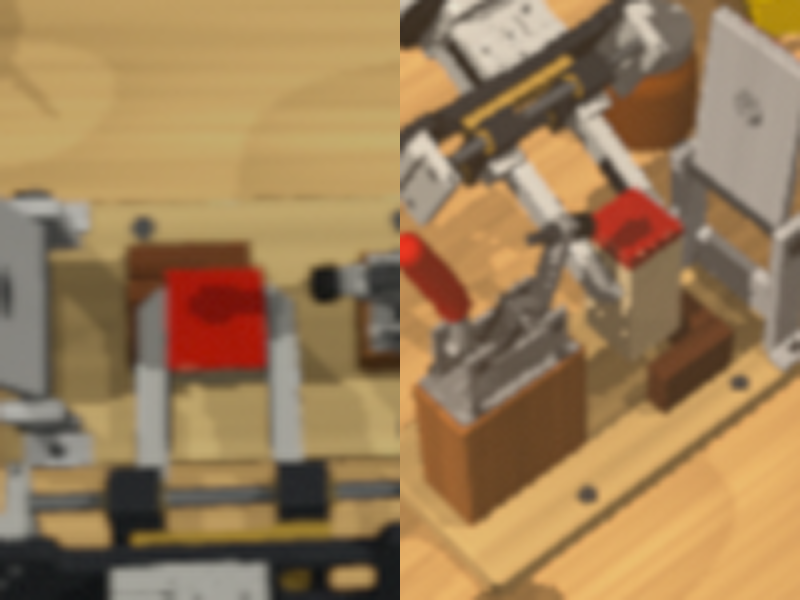

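The crop shows the blank upright with its red end up, hovering over the bed. It is clear of the stops, the clamp arm and the leaf. I lower it gently, then push it to the stops by feel.

```bash
python3 -m pendant '[[0,0,-1,0,0,0,0],[0,0,-1,0,0,0,0],[0,0,-0.3,0,0,0,0],[0,0,0,0,0,0,0]]';python3 st.py;  python3 -m pendant '[[0,0,-0.3,0,0,0,0],[0,0,-0.2,0,0,0,0],[0,0,0,0,0,0,0]]';python3 st.py
```

```text
time: 11.25
tool_pos: [0.5455, 0.0114, 0.087]
ee_rot: [-3.137, -1.053, 0.019]
wrist_force: [0.4, 0.3, -0.4]
width: 0.0399
finger_force: 29.9
rot left [-0.13  0.45  0.01] pos left to nest cm [ 0.8   0.59 -0.7 ] j [-0.21 -0.35  2.4   1.32  0.21  0.14]
time: 11.55
tool_pos: [0.5455, 0.0115, 0.0821]
ee_rot: [-3.137, -1.053, 0.019]
wrist_force: [-0.6, 0.1, -0.4]
width: 0.0399
finger_force: 29.9
rot left [-0.13  0.46  0.  ] pos left to nest cm [ 0.79  0.58 -0.21] j [-0.21 -0.33  2.4   1.41  0.21  0.05]
```

```bash
python3 -m pendant '[[0.2,0.2,-0.2,0,0.2,0,0],[0,0,0,0,0,0,0]]'; python3 -m pendant '[[0.2,0.2,-0.1,0,0.2,0,0],[0,0,0,0,0,0,0]]';python3 st.py
```

```text
time: 11.75
tool_pos: [0.5472, 0.0139, 0.0791]
ee_rot: [-3.136, -1.048, 0.018]
wrist_force: [0.6, 0.0, -1.9]
width: 0.0402
finger_force: 29.9
time: 11.95
tool_pos: [0.5489, 0.0161, 0.0773]
ee_rot: [-3.135, -1.043, 0.018]
wrist_force: [-0.0, 0.2, -0.9]
width: 0.0401
finger_force: 29.9
rot left [-0.18 -0.1  -0.03] pos left to nest cm [0.45 0.13 0.27] j [-0.19 -0.31  2.39  1.42  0.19  0.05]
```

```bash
python3 -m pendant '[[0,0,-0.2,0,0,0,0],[0,0,0,0,0,0,0]]'; python3 -m pendant '[[0.2,0,-0.15,0,0,0,0],[0,0,0,0,0,0,0]]';python3 st.py
```

```text
time: 12.15
tool_pos: [0.5496, 0.016, 0.0766]
ee_rot: [-3.135, -1.045, 0.017]
wrist_force: [-0.2, 0.9, 2.5]
width: 0.04
finger_force: 29.9
time: 12.35
tool_pos: [0.5524, 0.0158, 0.0765]
ee_rot: [-3.135, -1.047, 0.017]
wrist_force: [-1.1, -0.0, 4.7]
width: 0.0399
finger_force: 30.0
rot left [-0.18  0.15 -0.03] pos left to nest cm [0.1  0.15 0.35] j [-0.19 -0.3   2.39  1.5   0.18 -0.03]
```

```bash
python3 -m pendant '[[0.15,0,0.05,0,0,0,0],[0,0,0,0,0,0,0]]'; python3 -m pendant '[[0.15,0,0,0,0,0,0],[0,0,0,0,0,0,0]]'; python3 -m pendant '[[0,0.15,0,0,0,0,0],[0,0,0,0,0,0,0]]'; python3 -m pendant '[[0,0.15,0,0,0,0,0],[0,0,0,0,0,0,0]]'; python3 st.py
```

```text
time: 12.55
tool_pos: [0.553, 0.0158, 0.0764]
ee_rot: [-3.136, -1.047, 0.018]
wrist_force: [-10.2, 0.5, 10.4]
width: 0.0395
finger_force: 30.0
time: 12.75
tool_pos: [0.5541, 0.0158, 0.0762]
ee_rot: [-3.136, -1.047, 0.017]
wrist_force: [-19.0, 1.0, 14.7]
width: 0.0397
finger_force: 30.0
time: 12.95
tool_pos: [0.5541, 0.016, 0.0762]
ee_rot: [-3.139, -1.047, 0.017]
wrist_force: [-18.7, -2.7, 14.8]
width: 0.0396
finger_force: 30.0
time: 13.15
tool_pos: [0.5542, 0.0161, 0.0762]
ee_rot: [3.141, -1.046, 0.017]
wrist_force: [-19.7, -5.2, 14.4]
width: 0.0399
finger_force: 30.0
rot left [0.01 0.1  0.35] pos left to nest cm [-0.07  0.12  0.38] j [-0.18 -0.29  2.38  1.51  0.17 -0.03]
```

```bash
python3 -m pendant '[[-0.25,0,0.15,0,0,0,0],[0,0.1,0,0,0,0,0],[0,0,0,0,0,0,0]]'; python3 -m pendant '[[0,0.15,0,0,0,0,0],[0,0,0,0,0,0,0]]';python3 -m pendant '[[0,0.15,0,0,0,0,0],[0,0,0,0,0,0,0]]'; python3 st.py
```

```text
time: 13.45
tool_pos: [0.5516, 0.0171, 0.0764]
ee_rot: [3.141, -1.044, 0.017]
wrist_force: [-2.6, -7.0, 1.7]
width: 0.04
finger_force: 30.0
time: 13.65
tool_pos: [0.5521, 0.0179, 0.0772]
ee_rot: [-3.14, -1.045, 0.016]
wrist_force: [-9.6, -22.8, 6.4]
width: 0.04
finger_force: 30.0
time: 13.85
tool_pos: [0.5521, 0.018, 0.0773]
ee_rot: [-3.139, -1.045, 0.016]
wrist_force: [-5.3, -25.5, 3.4]
width: 0.0398
finger_force: 30.1
rot left [-0.06  0.03  0.28] pos left to nest cm [ 0.13 -0.07  0.27] j [-0.17 -0.3   2.39  1.46  0.17  0.02]
```

```bash
python3 -m pendant '[[0.08,-0.15,0,0,0,0,0],[0,0,0,0,0,0,0]]'; python3 -m pendant '[[0,0,0,0,0,0,0.55],[0,0,0,0,0,0,0.55],[0,0,0,0,0,0,0.55]]'; python3 st.py;  python3 - <<'E'
from h import *
t=imaging.snapshot("top")[:,:,::-1];s=imaging.snapshot("scene")[:,:,::-1]
o=np.zeros((600,800,3),np.uint8);o[:,:400]=cv2.resize(t[235:295,270:310],(400,600),interpolation=cv2.INTER_CUBIC)
o[:,400:]=cv2.resize(s[210:285,310:360],(400,600),interpolation=cv2.INTER_CUBIC)
cv2.imwrite("pics/c4.png",o)
j=np.load("jig.npy")
P=place(np.array([[-20,-20,108],[20,-20,108],[20,20,108],[-20,20,108]])/1000,*j)
print(np.round((proj("top",P)-[270-.4,235-.4])*10).tolist(),np.round((proj("scene",P)-[310-.4,210-.4])*8+[400,0]).tolist())
E
```

```text
time: 14.05
tool_pos: [0.5526, 0.0175, 0.0769]
ee_rot: [-3.139, -1.045, 0.015]
wrist_force: [-4.2, -6.7, 3.7]
width: 0.0397
finger_force: 29.9
time: 14.35
tool_pos: [0.5516, 0.0212, 0.0753]
ee_rot: [-3.133, -1.042, 0.017]
wrist_force: [0.5, 0.0, -0.5]
width: 0.0516
finger_force: 0.0
rot left [-0.25 -0.14 -0.14] pos left to nest cm [ 0.18 -0.39  0.47] j [-0.17 -0.3   2.39  1.47  0.17  0.01]
[[304.0, 361.0], [299.0, 171.0], [108.0, 176.0], [112.0, 366.0]] [[482.0, 204.0], [577.0, 284.0], [682.0, 212.0], [587.0, 134.0]]
```

View pics/c4.png

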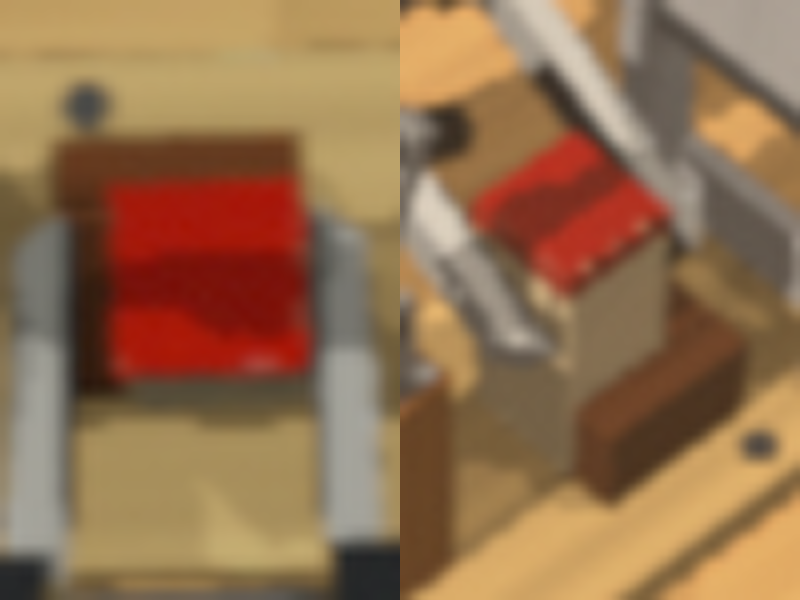

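The blank stands upright. The top-view overlay suggests it may sit 1–2 mm off the back stop and about 1° askew, which is within the calibration's doubt. I back off and seat it by feel with closed fingers, low on its faces.

```bash
python3 -m pendant '[[0,-0.35,0,0,0,0,0.55],[-1,0,0,0,0,0,0.55],[-3,0,0,0,0,0,0.55],[-4,0,0,0,0,0,0.55],[-2,0,0,0,5,0,0],[0,0,0,0,5,0,0],[0,0,0,0,5,0,0],[0,0,0,0,0,0,0]]';  python3 -m pendant '[[0,0,-1.5,0,0,0,0],[0,0,-1,0,0,0,0],[0,0,0,0,0,0,0],[0,0,0,0,0,0,0]]'; python3 st.py
```

```text
time: 15.25
tool_pos: [0.4727, 0.0223, 0.0833]
ee_rot: [-3.118, -0.84, 0.021]
wrist_force: [0.3, -0.1, 0.6]
width: 0.023
finger_force: 0.0
time: 15.65
tool_pos: [0.4695, 0.023, 0.0531]
ee_rot: [-3.113, -0.833, 0.016]
wrist_force: [0.2, 0.2, -0.2]
width: 0.0009
finger_force: 0.0
rot left [ -0.73 -12.14  -0.96] pos left to nest cm [ 8.39 -0.57  2.69] j [-0.22 -0.53  2.44  0.46  0.47  0.99]
```

```bash
python3 -m pendant '[[2,-0.6,0,0,0,0,0],[2,0,0,0,0,0,0],[0,0,0,0,0,0,0]]'; python3 -m pendant '[[0.5,0,0,0,0,0,0],[0,0,0,0,0,0,0]]';python3 -m pendant '[[0.2,0,0,0,0,0,0],[0,0,0,0,0,0,0]]';python3 -m pendant '[[0.2,0,0,0,0,0,0],[0,0,0,0,0,0,0]]'
```

```text
time: 15.95
tool_pos: [0.5122, 0.0164, 0.0556]
ee_rot: [-3.115, -0.837, 0.017]
wrist_force: [-0.1, 0.4, -0.9]
width: 0.0002
finger_force: 0.0
time: 16.15
tool_pos: [0.5149, 0.017, 0.0541]
ee_rot: [-3.114, -0.834, 0.017]
wrist_force: [-0.6, -1.5, -0.2]
width: 0.0005
finger_force: 0.0
time: 16.35
tool_pos: [0.5166, 0.0173, 0.0538]
ee_rot: [-3.114, -0.834, 0.017]
wrist_force: [-4.2, 0.9, 1.6]
width: 0.0006
finger_force: 1.8
time: 16.55
tool_pos: [0.5177, 0.0175, 0.0536]
ee_rot: [-3.114, -0.832, 0.019]
wrist_force: [-25.4, -0.9, 16.2]
width: 0.0005
finger_force: 12.9
```

```bash
python3 -m pendant '[[-1.5,0,0,0,0,0,0],[-0.5,-2.3,0,0,0,0,0],[0,-2.3,0,0,0,0,0],[2.5,0,0,0,0,0,0],[2.3,0,0,0,0,0,0],[0,0,0,0,0,0,0]]'; python3 -m pendant '[[0,0.6,0,0,0,0,0],[0,0.3,0,0,0,0,0],[0,0,0,0,0,0,0]]';python3 -m pendant '[[0,0.2,0,0,0,0,0],[0,0,0,0,0,0,0]]';python3 -m pendant '[[0,0.2,0,0,0,0,0],[0,0,0,0,0,0,0]]'
```

```text
time: 17.15
tool_pos: [0.5491, -0.0302, 0.0553]
ee_rot: [-3.115, -0.836, 0.017]
wrist_force: [-0.4, -0.4, 0.5]
width: 0.0009
finger_force: 0.0
time: 17.45
tool_pos: [0.5464, -0.0194, 0.0538]
ee_rot: [-3.114, -0.834, 0.018]
wrist_force: [-1.0, -1.3, -0.3]
width: 0.0004
finger_force: 0.0
time: 17.65
tool_pos: [0.5469, -0.0179, 0.0542]
ee_rot: [-3.114, -0.835, 0.018]
wrist_force: [-0.9, 0.0, -0.4]
width: 0.0005
finger_force: 0.0
time: 17.85
tool_pos: [0.5471, -0.016, 0.0542]
ee_rot: [-3.114, -0.834, 0.017]
wrist_force: [0.0, 0.4, 0.0]
width: 0.0002
finger_force: 0.0
```

```bash
for i in 1; do python3 -m pendant '[[0,0.2,0,0,0,0,0],[0,0,0,0,0,0,0]]';python3 -m pendant '[[0,0.2,0,0,0,0,0],[0,0,0,0,0,0,0]]';done
```

```text
time: 18.05
tool_pos: [0.5473, -0.0152, 0.0543]
ee_rot: [-3.117, -0.835, 0.018]
wrist_force: [-3.3, -4.5, 0.3]
width: 0.0004
finger_force: 2.1
time: 18.25
tool_pos: [0.5474, -0.0151, 0.0544]
ee_rot: [-3.122, -0.836, 0.019]
wrist_force: [-6.0, -11.0, 0.6]
width: 0.0006
finger_force: 5.5
```

```bash
python3 -m pendant '[[0,0.15,0,0,0,0,0],[0,0,0,0,0,0,0]]'
```

```text
time: 18.45
tool_pos: [0.5474, -0.015, 0.0544]
ee_rot: [-3.126, -0.837, 0.019]
wrist_force: [-11.2, -16.0, 2.8]
width: 0.0005
finger_force: 8.1
```

The blank is snug against both stops. I retreat and re-orient the tool straight down, jaws along x, to swing the plate from its outer (+y) side.

```bash
python3 -m pendant '[[0,-0.8,0,0,0,0,0],[-3,0,0,0,0,0,0],[-4,0,1,0,0,0,0],[-2,0,4,0,0,0,0],[0,0,5,0,8,0,0],[0,0,5,0,8,0,0],[0,0,5,0,8,0,0],[0,0,5,0,8,0,0]]'; python3 - <<'E'
from h import *
from scipy.spatial.transform import Rotation as R
o=robot.get_obs();Rc=R.from_euler('xyz',o['ee_rot']);print(o['tool_pos'],o['joint_positions'])
for ps in(90,-90):
  v=(R.from_euler('xyz',[180,0,ps],degrees=True)*Rc.inv()).as_rotvec(degrees=True);print(ps,v,np.linalg.norm(v))
E
```

```text
time: 19.25
tool_pos: [0.457, -0.0177, 0.3034]
ee_rot: [-3.104, -0.288, 0.013]
wrist_force: [1.1, -0.1, 0.4]
width: 0.0001
finger_force: 0.0
[ 0.4570186  -0.01773637  0.30338557] [-0.24465811 -0.33882203  1.60711815  0.10889956  1.60377365  1.32600491]
90 [-14.64984422  11.12844169  88.26147093] 90.15845717496173
-90 [ 11.18446783  14.72359886 -90.36210831] 92.23441495313979
```

```bash
python3 -m pendant '[[0.85,2,0,-1.33,1.01,8.02,0],[0.85,2,0,-1.33,1.01,8.02,0],[0.85,2,0,-1.33,1.01,8.02,0],[0.85,2,0,-1.33,1.01,8.02,0],[0.85,2,0,-1.33,1.01,8.02,0],[0.85,2,0,-1.33,1.01,8.02,0],[0.85,2,0,-1.33,1.01,8.02,0],[0.85,2,0,-1.33,1.01,8.02,0]]'; python3 -m pendant '[[0.85,2,0,-1.33,1.01,8.02,0],[0.85,2,0,-1.33,1.01,8.02,0],[0.85,1.8,0,-1.33,1.01,8.02,0],[0,0,0,0,0,0,0]]'; python3 - <<'E'
from h import *
t=imaging.snapshot("top")[:,:,::-1];s=imaging.snapshot("scene")[:,:,::-1]
o=np.zeros((600,800,3),np.uint8);o[:,:400]=cv2.resize(t[215:305,220:280],(400,600),interpolation=cv2.INTER_CUBIC)
o[:,400:]=cv2.resize(s[150:300,280:380],(400,600),interpolation=cv2.INTER_CUBIC)
cv2.imwrite("pics/c5.png",o)
j=np.load("jig.npy")
for q in(1.6,1.7,1.8,1.9):
  P=place([[x,.070-.114*np.cos(q),.113+.114*np.sin(q)] for x in(-.036,.036)],*j)
  print(q,P[0],np.round((proj("top",P)-[220-.4,215-.4])*6.67).tolist(),np.round((proj("scene",P)-[280-.4,150-.4])*4+[400,0]).tolist())
E
```

```text
time: 20.05
tool_pos: [0.5261, 0.143, 0.2992]
ee_rot: [3.107, -0.079, 1.157]
wrist_force: [-0.3, 0.3, 0.4]
width: 0.0004
finger_force: 0.0
time: 20.45
tool_pos: [0.5519, 0.2025, 0.2975]
ee_rot: [-3.137, -0.001, 1.574]
wrist_force: [-0.0, -0.6, -0.5]
width: 0.0007
finger_force: 0.0
1.6 [0.51380968 0.09024749 0.22695139] [[186.0, 402.0], [184.0, 141.0]] [[669.0, 96.0], [762.0, 164.0]]
1.7 [0.51369835 0.10160647 0.22604979] [[145.0, 404.0], [143.0, 143.0]] [[684.0, 88.0], [777.0, 156.0]]
1.8 [0.51358847 0.1128187  0.22401863] [[105.0, 406.0], [104.0, 145.0]] [[698.0, 82.0], [792.0, 149.0]]
1.9 [0.51348112 0.12377214 0.22087821] [[67.0, 408.0], [66.0, 148.0]] [[712.0, 77.0], [806.0, 144.0]]
```

View pics/c5.png

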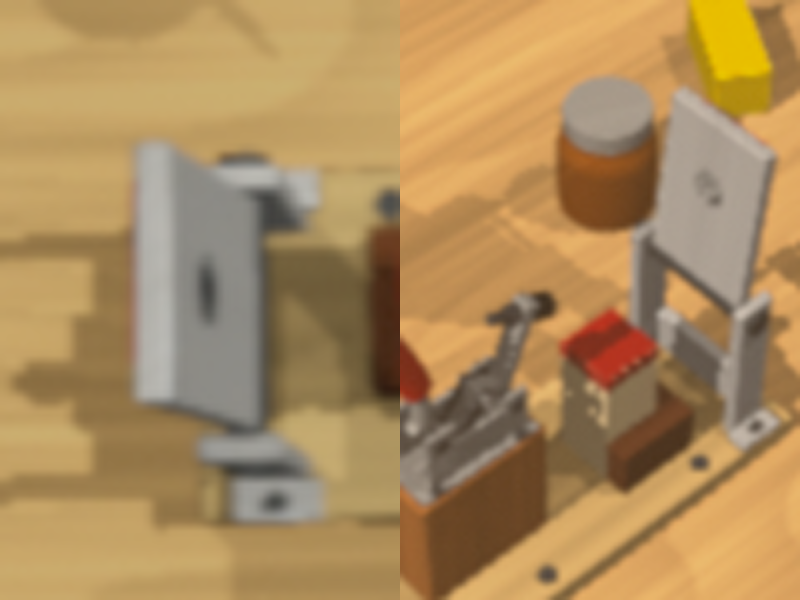

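The top crop shows the plate's edge at crop x 137–175, which gives q ≈ 1.67. The clear space behind it lets me descend and sweep along the computed arc.

```bash
python3 -m pendant '[[0,0,-4.2,0,0,0,0],[0,0,-4.1,0,0,0,0],[0,-4.5,0,0,0,0,0],[0,-4,0,0,0,0,0],[0,-1,0,0,0,0,0],[0,-1,0,0,0,0,0],[0,-1.2,-0.1,0,0,0,0],[0,-1.2,-0.1,0,0,0,0]]'; python3 -m pendant '[[0,-1.2,-0.5,0,0,0,0],[0,-1.2,-0.5,0,0,0,0],[0,-1.1,-0.8,0,0,0,0],[0,-1.1,-0.9,0,0,0,0],[0,-0.8,-1.1,0,0,0,0],[0,-0.8,-1.1,0,0,0,0]]'
```

```text
time: 21.35
tool_pos: [0.5511, 0.0714, 0.2147]
ee_rot: [-3.14, -0.003, 1.572]
wrist_force: [-0.8, 3.4, -0.8]
width: 0.0007
finger_force: 1.2
time: 21.95
tool_pos: [0.5513, 0.0083, 0.1644]
ee_rot: [-3.14, -0.001, 1.57]
wrist_force: [0.6, 1.2, 1.1]
width: -0.0
finger_force: 0.8
```

```bash
python3 -m pendant '[[0,-0.2,-0.9,0,0,0,0],[0,-0.2,-0.9,0,0,0,0],[0,0,-0.8,0,0,0,0],[0,0,-0.6,0,0,0,0],[0,0,0,0,0,0,0]]'; python3 -m pendant '[[0,0,-0.3,0,0,0,0],[0,0,0,0,0,0,0]]'; python3 -m pendant '[[0,0,-0.2,0,0,0,0],[0,0,0,0,0,0,0]]'
```

```text
time: 22.45
tool_pos: [0.5505, 0.0056, 0.1321]
ee_rot: [-3.138, -0.002, 1.571]
wrist_force: [-0.4, 0.4, 0.6]
width: 0.0006
finger_force: 0.0
time: 22.65
tool_pos: [0.5511, 0.0056, 0.1303]
ee_rot: [-3.14, -0.002, 1.571]
wrist_force: [-0.2, -0.2, 0.8]
width: 0.0004
finger_force: 0.0
time: 22.85
tool_pos: [0.5514, 0.0054, 0.1293]
ee_rot: [-3.141, -0.002, 1.571]
wrist_force: [-1.5, 0.6, 3.6]
width: 0.0005
finger_force: 1.6
```

```bash
python3 -m pendant '[[0,0,-0.1,0,0,0,0],[0,0,0,0,0,0,0]]';python3 -m pendant '[[0,0,-0.1,0,0,0,0],[0,0,0,0,0,0,0]]'
```

```text
time: 23.05
tool_pos: [0.5514, 0.0054, 0.1293]
ee_rot: [-3.141, -0.002, 1.571]
wrist_force: [-2.2, 0.2, 6.5]
width: 0.0005
finger_force: 3.6
time: 23.25
tool_pos: [0.5514, 0.0054, 0.1292]
ee_rot: [3.141, -0.002, 1.571]
wrist_force: [-5.0, 0.3, 10.0]
width: 0.0007
finger_force: 5.2
```

The plate is seated firmly on the blank, with the force rising and no further travel. Next comes the clamp handle: up, over, then push from its +y side along the computed arc.

```bash
python3 -m pendant '[[0,0,3,0,0,0,0],[0,0,5,0,0,0,0],[0,0,5,0,0,0,0],[0.1,-3.5,0,0,0,0,0],[0,-3.5,0,0,0,0,0],[0,-3.3,0,0,0,0,0],[0,0,-1.5,0,0,0,0],[0,0,-0.3,0,0,0,0]]'; python3 - <<'E'
from h import *
print(robot.get_obs()['tool_pos'])
t=imaging.snapshot("top")[:,:,::-1];s=imaging.snapshot("scene")[:,:,::-1]
o=np.zeros((600,800,3),np.uint8);o[:,:400]=cv2.resize(t[215:305,325:385],(400,600),interpolation=cv2.INTER_CUBIC)
o[:,400:]=cv2.resize(s[170:320,250:350],(400,600),interpolation=cv2.INTER_CUBIC)
cv2.imwrite("pics/c6.png",o)
E
```

```text
time: 24.05
tool_pos: [0.5513, -0.0979, 0.2359]
ee_rot: [-3.136, -0.003, 1.569]
wrist_force: [0.1, 0.4, -0.9]
width: 0.0003
finger_force: 0.0
[ 0.55133756 -0.09793699  0.23586735]
```

View pics/c6.png

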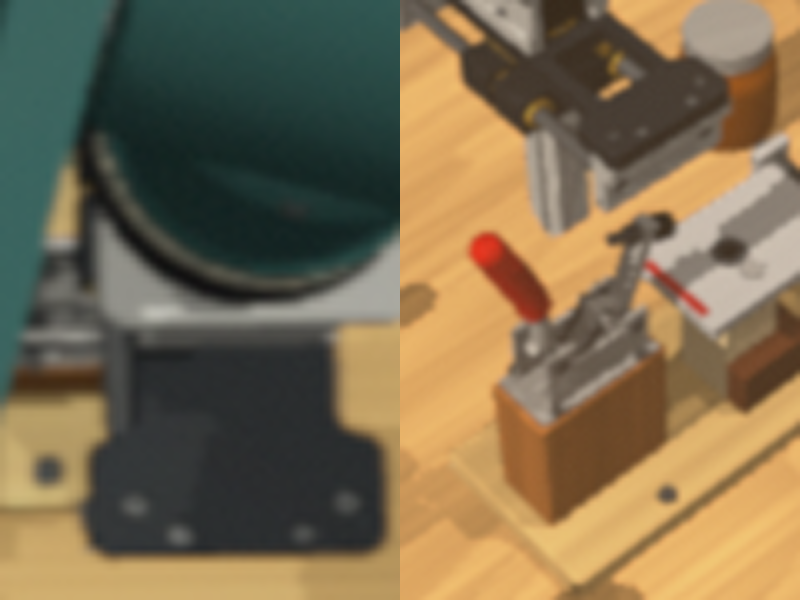

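The crop shows the plate closed on the blank. The red handle leans up at about crop (510,275), and the fingertips are on its clamp-arm side, above the arm.

```bash
python3 -m pendant '[[0.1,-1.6,0,0,0,0,0],[0,-1,0,0,0,0,0],[0,-0.7,0,0,0,0,0],[0,-0.8,-0.2,0,0,0,0],[0,-0.8,-0.3,0,0,0,0],[0,-0.7,-0.4,0,0,0,0],[0,-0.7,-0.5,0,0,0,0]]';python3 -m pendant '[[0,-0.6,-0.6,0,0,0,0],[0,-0.6,-0.6,0,0,0,0],[0,-0.5,-0.7,0,0,0,0],[0,-0.5,-0.7,0,0,0,0],[0,0,0,0,0,0,0]]'
```

```text
time: 24.85
tool_pos: [0.5534, -0.1618, 0.2245]
ee_rot: [-3.141, -0.001, 1.57]
wrist_force: [-0.2, 0.6, 0.2]
width: 0.0004
finger_force: 0.7
time: 25.35
tool_pos: [0.5523, -0.1832, 0.1964]
ee_rot: [-3.137, -0.003, 1.57]
wrist_force: [0.3, -0.6, -0.5]
width: 0.0002
finger_force: 0.0
```

```bash
python3 -m pendant '[[0,-0.3,-0.6,0,0,0,0],[0,-0.3,-0.6,0,0,0,0],[0,-0.2,-0.4,0,0,0,0],[0,0,0,0,0,0,0]]';python3 -m pendant '[[0,-0.1,-0.3,0,0,0,0],[0,0,0,0,0,0,0]]';python3 -m pendant '[[0,0,-0.2,0,0,0,0],[0,0,0,0,0,0,0]]'
```

```text
time: 25.75
tool_pos: [0.5528, -0.1909, 0.1813]
ee_rot: [-3.138, -0.002, 1.57]
wrist_force: [-0.3, -0.3, -0.8]
width: 0.0007
finger_force: 0.0
time: 25.95
tool_pos: [0.5532, -0.192, 0.1792]
ee_rot: [-3.14, -0.001, 1.571]
wrist_force: [-0.1, -0.1, 0.8]
width: 0.0004
finger_force: 0.0
time: 26.15
tool_pos: [0.5532, -0.1921, 0.1775]
ee_rot: [-3.14, -0.001, 1.57]
wrist_force: [0.5, -0.7, 0.0]
width: 0.0002
finger_force: 0.2
```

```bash
python3 -m pendant '[[0,0,-0.2,0,0,0,0],[0,0,0,0,0,0,0]]';python3 -m pendant '[[0,0,-0.2,0,0,0,0],[0,0,0,0,0,0,0]]';python3 -m pendant '[[0,0,-0.2,0,0,0,0],[0,0,0,0,0,0,0]]'
```

```text
time: 26.35
tool_pos: [0.5534, -0.1921, 0.1765]
ee_rot: [-3.141, -0.001, 1.57]
wrist_force: [-1.5, -0.2, 3.8]
width: 0.0006
finger_force: 2.0
time: 26.55
tool_pos: [0.5534, -0.1922, 0.1763]
ee_rot: [3.141, 0.0, 1.57]
wrist_force: [-3.1, 0.2, 10.3]
width: 0.0001
finger_force: 4.8
time: 26.75
tool_pos: [0.5535, -0.1922, 0.1762]
ee_rot: [3.14, 0.001, 1.571]
wrist_force: [-4.1, 0.5, 14.9]
width: 0.0008
finger_force: 7.4
```

The handle is on its end stop: the tip is at z 165 mm, which corresponds to q ≈ -0.03, and the force is rising. I retreat and take a final look.

```bash
python3 -m pendant '[[0,0,2,0,0,0,0],[0,0,5,0,0,0,0],[0,0,5,0,0,0,0],[-4,0,2,0,0,0,0],[-4,0,0,0,0,0,0],[-4,0,0,0,0,0,0],[-4,0,0,0,0,0,0],[-3,0,0,0,0,0,0]]'; python3 -m pendant '[[0,0,0,0,0,0,0],[0,0,0,0,0,0,0]]'; python3 - <<'E'
from h import *
t=imaging.snapshot("top")[:,:,::-1];s=imaging.snapshot("scene")[:,:,::-1]
o=np.zeros((600,800,3),np.uint8);o[:240,:320]=cv2.resize(t,(320,240));o[240:480,:320]=cv2.resize(s,(320,240))
o[:,320:]=cv2.resize(s[190:315,255:355],(480,600),interpolation=cv2.INTER_CUBIC)
cv2.imwrite("pics/c7.png",o)
E
```

```text
time: 27.55
tool_pos: [0.3613, -0.1913, 0.3113]
ee_rot: [-3.14, -0.002, 1.571]
wrist_force: [0.1, -0.2, -0.6]
width: 0.0004
finger_force: 0.0
time: 27.75
tool_pos: [0.3633, -0.1918, 0.3115]
ee_rot: [-3.141, -0.001, 1.57]
wrist_force: [-0.7, -0.0, -0.3]
width: 0.0004
finger_force: 0.0
```

View pics/c7.png

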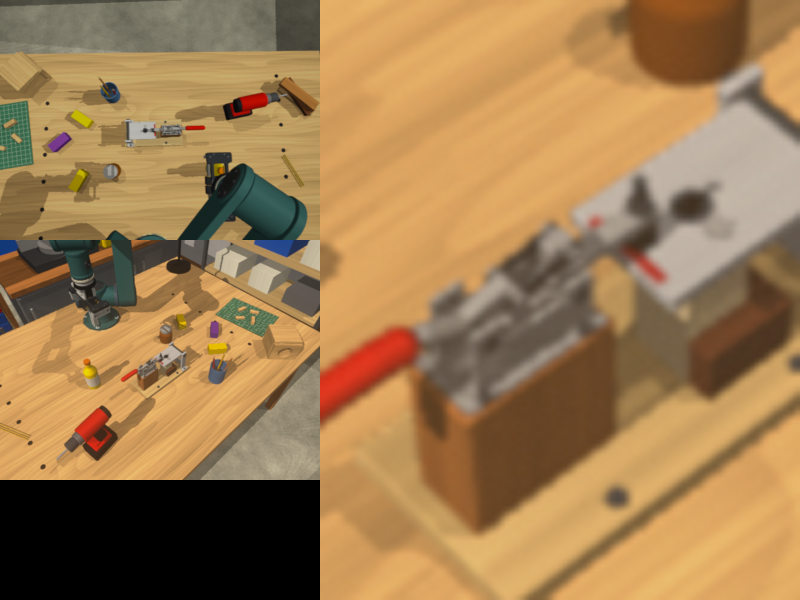

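The picture shows the plate flat on the upright blank, the handle fully down with the clamp foot on the plate, and all the bystanders standing. The robot is clear.

```bash
python3 -c "
from bench import robot
print(robot.close_job())"
```

```text
the job is handed in; nothing more can be done
None
```

The job is handed in at about 28 s of the 72 s: the blank stands upright, red end up, snug against both stops by feel, with the bush plate closed on it, the clamp handle fully down, and the bottle, pot, jar and drill left standing.

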